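Turn the slide carousel to its port and take out the loaded rack

ROBOT

A 6-joint arm with a two-finger parallel gripper is mounted at the origin on the work surface. World frame = base frame: x ahead of the robot, y to its left, z up, the work surface at z = 0. Lengths are in m, angles in degrees, forces in N, time in s.
With the tool pointing down it reaches from about 0.375 to 0.9 m from the base axis. Payload 3.1 kg.
Tool frame: the origin (TCP) lies on the centre line of the jaws, within the pads' length; the fingertips stand 11 mm ahead of it and the grasp point (between the pads) lies 8 mm behind it; z points along the fingers, y is the line along which they close (so a half turn about z gives the same grasp; the last joint's range is limited). The gripper opens to 87 mm and grips with 3 to 60 N. Pads are 19 mm wide; open, the fingers measure 117 mm over their backs; the gripper's body (75 mm by 190 mm) begins 51 mm behind the grasp point.
Start: joints at [-86.717, 30.224, 82.088, -0, 67.689, -10.227], TCP at [0.146, -0.608, 0.234] pointing down, gripper open.
Joint ranges: [-176.69, 176.69], [-43.24, 126.21], [12.49, 139.97], [-82, 262], [0, 151.66], [-163.58, 163.58]. Speed limits (degrees/s): [159.86, 159.86, 180, 180, 180, 180].

INTERFACE

Orientations are given as a 3x3 rotation matrix whose columns are the frame's x, y, z axes.
In Python, from rig import * gives the robot as it stands.
- The arm moves only by the shell command python3 -m inch 'ROWS'. ROWS is JSON, a list of rows, each an object of numbers: "gripper": the opening in per cent of the stroke, from 0 (shut) to 100 (fully open); "dx", "dy", "dz": the shift along the tool's x, y, z in mm; "turn": the turn about the tool's z in rad. A call has 1 to 12 rows; each row is the pose to reach, as a shift and turn from the pose commanded when the call began, along the tool's axes at that moment; what a row does not reach only later rows make up. A row lasts 1/10 s, in which the tool goes at most 50 mm and 8.59 degrees, less where a joint would pass 70% of its speed; a pose out of reach is approached as far as the arm can. A call with a gripper value outside its range is refused whole. The fingers move at their own pace and stop on an object; the grip force is fixed at half the most. Time passes only in rows, so rows that repeat a pose let the fingers close. It gives the time, the measured TCP pose, the force and the opening at its end, in the units of the state.
- read_state(): the state, without advancing time (a new reading comes with each control period).
- capture(name): name is "scene" or "top" or "wrist"; returns the picture (420x560x3 uint8, red, green, blue); there is no depth.
- get_calibration(name): a dict with "camera_matrix" (3x3 intrinsics, pixels), "k1" (the pictures are not rectified: a ray, as slopes to the right and down, at radius r is drawn at 1 + k1 r^2 times it, then the intrinsics apply), "world_to_cam" (4x4, takes a point from world to camera coordinates); the wrist camera has in their place "T_tool_cam" (4x4, takes a point from camera to tool coordinates, whose origin is the TCP and whose axes are the flange's). Camera axes: x right, y down, z forward; pixel columns grow to the right and rows downward; lengths in m; the calibration is good to about 2 mm. A picture is of the moment at which its call begins: read the wrist's pose just before it. get_calibration takes no time and is no camera call.
- hand_in(): hands the job in, once; it reports no verdict.
Trained networks look in the newest picture that a camera, given by its name, has taken for a name from the list of things; names that differ only in an ending like _2 or _b are one class to them, and where a whole thing is asked for, a point or a joint stands for the part that bears it (a point fixed in the world has none). Each returns a list of dicts, best first, with "score" (0 to 1); they miss things now and then, are a little off and sometimes report something else, mostly with a low value. They report only what shows in the picture. A call takes as long as a camera call.
- recognise(camera, query): "extent" ([centre column, centre row, width, height] in pixels, round what is visible of it).
The state is a dict: "time_s": time; "joint_positions": joint angles; "qvel": joint speeds; "tau": joint torques, N m; "position": TCP position; "tcp_rot": TCP orientation; "force": force on the tool from outside, world axes, zero at the start; "moment": the same for the moment, N m; "opening": opening from 0.0 (shut) to 1.0 (fully open).
Only numpy, scipy, OpenCV 4.12 (cv2) and the standard library are available. Lean on these libraries where they do the work, as an engineer would, in place of code of your own. Each camera call takes 0.05 s, during which the arm holds its last target. There are 200 camera calls.

TASK

Fetch the rack of glass slides from the slide carousel: pull up the black knob on its hub to unlock the turntable, turn it until the loaded rack stands at the loading port, and let the knob drop fully home so that the turntable is locked there. Then lift the rack out through the port by its handle and set it down gently, upright on the floor of the steel tray. Leave the turntable locked, the empty racks in their pockets and the other things on the bench where they are.

Things in the scene. Friction and masses are not known exactly. Their poses are not given: they have to be found in the camera images.
- carousel_unit: Slide carousel: round unit 344 mm wide, fixed; origin under its axis, x from port to axis. Inside its clear cover (roof 182-186 mm up) a turntable with 6 pockets 60 degrees apart turns endlessly both ways, with 0.05 N m, and stays where left. A hidden index plate has a hole for each pocket at the port; the flat pin enters only within about 1.2 degrees, and only if nothing holds the knob up.
- hub (a point): Point on the carousel's vertical axis, half-way up its black pull knob when that is home; it does not move with the knob. Knob: ribbed cylinder, 50 mm diameter, 30 mm tall (216-246 mm above the bench when home), on a hub column of 40 mm diameter. Grip it in any direction. Knob, pin and turntable turn together about the axis. The cover's roof lies 30 mm below the knob's underside.
- index_plunger (a joint): Height of the knob above home, m: 0 = home (flush on the hub column, pin 8 mm deep in a hole, turntable locked); 0.008 = pin riding on the plate (bright stem shows, turntable free); 0.014 = pulled to its stop. A spring always pushes it down, 14 N at home, 18 N at the stop, plus 1.5 N weight, and slides it down through a grip of under 10 N. At first the pin mostly rides between two holes.
- port (a point): Centre of a rack standing in the pocket at the loading port: 114 mm above the bench, 108 mm from the hub axis; x points level to that axis, z up. The port is the only gap in the clear cover (skirt and roof): a 60 degree wedge, open upwards and to the side, 125 mm wide at this point.
- slide_rack_mid (a point): Centre, half-way up, of the loaded rack, the only one holding glass slides (ten, upright in a row): grey plastic, 92 mm long (x, radial on the turntable), 38 wide (y), 112 tall, 0.2-0.35 kg. It stands 58 mm above the bench in a pocket fenced 30 mm high, 2 mm loose all round, so it may sit off its pocket's centre line by that much.
- slide_rack_handle (a point): Centre of the loaded rack's handle, 50 mm above the rack's centre: a straight grey bar 66 mm long (x), 10 wide (y), 12 tall, held by a thin steel wire post at each end. The slides' tops lie 26 mm below this point. Same axes as the rack.
- empty_rack_a_mid (a point): Centre of an empty rack, otherwise like the loaded one, in another pocket of the turntable (pockets 60 degrees apart, 108 mm from the hub axis); it stays there and turns with it.
- empty_rack_b_mid (a point): Centre of a second empty rack, likewise in another pocket.
- empty_rack_c_mid (a point): Centre of a third empty rack, likewise in another pocket.
- tray_floor (a point): Centre of the inner floor of a flat steel tray fixed on the bench, 200 mm (x) by 140 mm (y) outside; floor 4 mm above the bench, rim 14 mm high and 3 mm thick.
- oil_bottle: Brown immersion-oil bottle, 42 mm diameter, 88 mm tall, loose; origin at the centre of its underside. Bystander.
- cover_slip_box: Clear box with a blue lid, 77 x 62 x 39 mm, loose; origin at the centre of its underside. Bystander.
- specimen_jar: Jar with a white lid, 60 mm diameter, 72 mm tall, loose; origin at the centre of its underside. Bystander.

How it is judged (in metres and radians):
On the way, in this order (a step that is already met when the one before it is completed fails the run):
1. the loaded rack stands in its pocket at the loading port and the knob is fully home, so the turntable is locked (value of joint index_plunger below 0.002 m and x of slide_rack_mid in the frame of port between -0.012 and 0.012 m and y of slide_rack_mid in the frame of port between -0.012 and 0.012 m and height (world z) of slide_rack_mid below 0.12 m), for 0.3 s.
2. the rack is lifted clear of its pocket at the port (z of slide_rack_mid in the frame of port above 0.045 m and horizontal distance between slide_rack_mid and port below 0.06 m).
At the end, for the whole second after the job is handed in: The loaded rack stands upright (within 0.08 rad) on the floor of the steel tray, its centre within 78 mm (x) and 52 mm (y) of the tray's; the knob is home (below 2 mm), and the three empty racks stand upright in their pockets (x of slide_rack_mid in the frame of tray_floor between -0.078 and 0.078 m and y of slide_rack_mid in the frame of tray_floor between -0.052 and 0.052 m and z of slide_rack_mid in the frame of tray_floor between 0.05 and 0.06 m and angle between slide_rack_mid's own z axis and vertical below 0.08 rad and linear speed of slide_rack below 0.03 m/s and value of joint index_plunger below 0.002 m and horizontal distance between each of empty_rack_a_mid, empty_rack_b_mid, empty_rack_c_mid and hub below 0.118 m and height (world z) of each of empty_rack_a_mid, empty_rack_b_mid, empty_rack_c_mid below 0.122 m and angle between each of empty_rack_a_mid, empty_rack_b_mid, empty_rack_c_mid's own z axis and vertical below 0.1 rad); the robot touches nothing.
It fails at once if an empty rack is lifted out of its pocket or tipped (height (world z) of any of empty_rack_a_mid, empty_rack_b_mid, empty_rack_c_mid above 0.135 m or angle between any of empty_rack_a_mid, empty_rack_b_mid, empty_rack_c_mid's own z axis and vertical above 0.3 rad).
It fails at once if the rack of slides is tipped by more than 0.6 rad (angle between slide_rack_mid's own z axis and vertical above 0.6 rad).
It fails at once if the rack of slides is banged down on the tray (more than 80 N) (contact force between slide_rack and tray above 80 N).
It fails at once if a bystander on the bench is moved by more than 30 mm (distance of any of oil_bottle, cover_slip_box, specimen_jar from where it was at the start of the episode above 0.03 m).
It also fails if it takes over 72 s, if anything falls off the work surface, if the arm or the gripper's body presses on something with over 40 N, if the wrist force passes 120 N, or if a joint passes its speed limit or range.

## Working session

There is one attempt and no reset: what is moved stays moved. The work goes in short steps, Python scripts to look and compute and a shell command to move; the robot and the scene stay as the last step left them, time stands still between calls to the robot, and variables do not carry over. Pictures are saved under pics/ and viewed, on a budget of 10 in all, crops included, one or two more only if the job needs it, and the job is handed in when it is done.

```bash
ls; mkdir -p pics; python3 - <<'E'
from rig import *
import cv2,numpy as np
s=read_state();print(s)
a=capture("scene");b=capture("top")
for n in("scene","top"):
    print(n,get_calibration(n))
    for q in["carousel_unit","slide_rack_mid","empty_rack_a_mid","tray_floor","index_plunger","oil_bottle","cover_slip_box","specimen_jar"]:
        print(q,[(np.round(d["extent"]).tolist(),round(d["score"],2)) for d in recognise(n,q)[:4]])
print(get_calibration("wrist"))
cv2.imwrite("pics/scene.png",a[:,:,::-1]);cv2.imwrite("pics/top.png",b[:,:,::-1])
E
```

```text
pics
{'time_s': 0.0, 'joint_positions': array([-8.67156332e+01,  3.02800704e+01,  8.21596435e+01,  1.33814979e-03,
        6.76886803e+01, -1.02283885e+01]), 'qvel': array([-0.03030134,  0.00755527, -0.02581743, -0.01085943, -0.06691301,
        0.03202136]), 'tau': array([ 1.98719688e-03, -4.40034807e+01, -1.76587182e+01,  6.32044114e-02,
        5.81334683e-02, -1.71508950e-04]), 'position': array([ 0.14601906, -0.60694492,  0.2325417 ]), 'tcp_rot': array([[ 9.72320026e-01,  2.33653066e-01, -1.06813612e-04],
       [ 2.33652715e-01, -9.72317540e-01,  2.23845631e-03],
       [ 4.19165431e-04, -2.20145318e-03, -9.99997489e-01]]), 'force': array([ 0.05676786,  0.54437972, -0.2115767 ]), 'moment': array([-0.01467811, -0.061844  ,  0.04633021]), 'opening': 1.002993872277834}
scene {'camera_matrix': array([[422.50764576,   0.        , 278.69171359],
       [  0.        , 422.50764576, 205.15945977],
       [  0.        ,   0.        ,   1.        ]]), 'k1': -0.10450777998206676, 'world_to_cam': array([[ 0.65374336,  0.75668717, -0.00664474, -0.44415453],
       [ 0.55636159, -0.486586  ,
[... 1298 characters left out ...]
7)]
cover_slip_box [([235.0, 148.0, 43.0, 38.0], 0.75)]
specimen_jar [([155.0, 177.0, 32.0, 26.0], 0.66), ([394.0, 192.0, 176.0, 171.0], 0.32)]
{'camera_matrix': array([[309.20262398,   0.        , 282.44309478],
       [  0.        , 309.20262398, 207.19669671],
       [  0.        ,   0.        ,   1.        ]]), 'k1': 0.017765452078176567, 'T_tool_cam': array([[-6.41964761e-04, -9.52011309e-01, -3.06062175e-01,
         8.43359117e-02],
       [ 9.99999562e-01, -4.02505532e-04, -8.45497031e-04,
         3.60706301e-04],
       [ 6.81731017e-04, -3.06062584e-01,  9.52011150e-01,
        -1.50568633e-01],
       [ 0.00000000e+00,  0.00000000e+00,  0.00000000e+00,
         1.00000000e+00]])}
```

```bash
cat > h.py <<'E'
from rig import *
import cv2,numpy as np
def cam(n,s=None):
    c=get_calibration(n)
    if n=="wrist":
        s=s or read_state();T=np.eye(4);T[:3,:3]=s["tcp_rot"];T[:3,3]=s["position"]
        M=np.linalg.inv(T@c["T_tool_cam"])
    else: M=c["world_to_cam"]
    return c["camera_matrix"],np.array([c["k1"],0,0,0.]),M
def ray(n,uv,z,s=None):  # pixel -> world at height z
    K,d,M=cam(n,s);p=cv2.undistortPoints(np.array([[uv]],float),K,d)[0,0]
    r=M[:3,:3].T@[p[0],p[1],1];o=-M[:3,:3].T@M[:3,3]
    return o+r*(z-o[2])/r[2]
def proj(n,P,s=None):
    K,d,M=cam(n,s);return cv2.projectPoints(np.array(P,float).reshape(-1,1,3),cv2.Rodrigues(M[:3,:3])[0],M[:3,3],K,d)[0][:,0]
E
python3 - <<'E'
from h import *
a=cv2.imread("pics/scene.png");b=cv2.imread("pics/top.png")
cv2.imwrite("pics/scene2.png",cv2.resize(a[190:400,100:390],None,fx=2.7,fy=2.7,interpolation=2))
cv2.imwrite("pics/top2.png",cv2.resize(b[90:320,130:500],None,fx=2.1,fy=2.1,interpolation=2))
print("knob",ray("scene",(203,256),.231),ray("top",(407,176),.231))
print("tray",ray("scene",(300,188),.007),ray("top",(190,261),.007))
print("slipbox",ray("top",(235,148),.03),ray("scene",(354,256),.02),"oil",ray("top",(263,286),.06),"jar",ray("top",(155,177),.05))
E
```

```text
knob [ 0.5985742  -0.12429765  0.231     ] [ 0.60635433 -0.13153548  0.231     ]
tray [0.4281849  0.30133426 0.007     ] [0.42228297 0.30293834 0.007     ]
slipbox [0.70438338 0.22740827 0.03      ] [0.70857176 0.2303465  0.02      ] oil [0.38018458 0.12450187 0.06      ] jar [0.60667077 0.4043741  0.05      ]
```

View pics/top2.png

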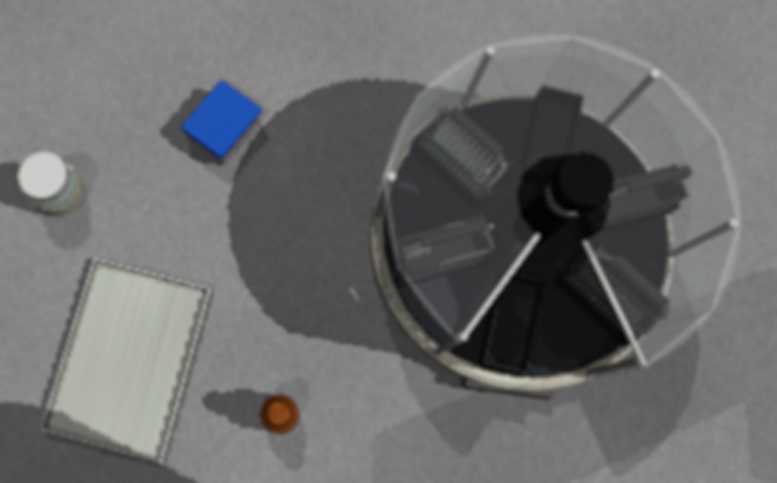

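View pics/scene2.png

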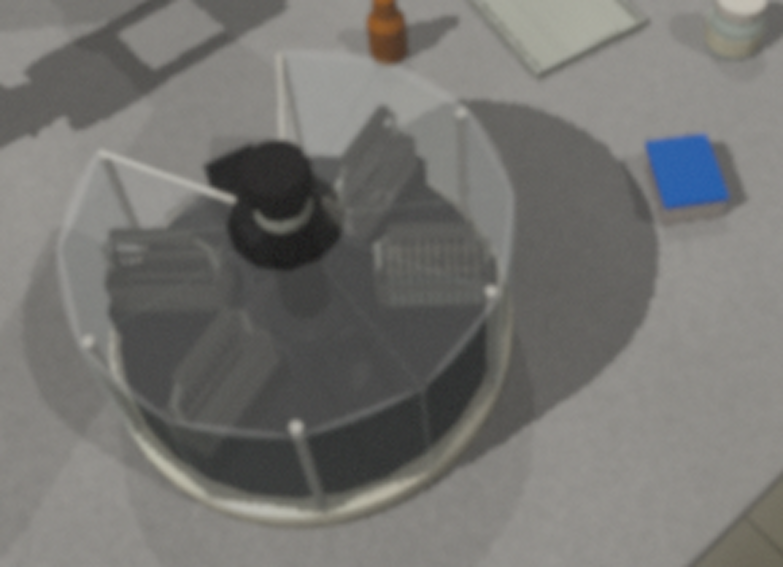

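```bash
cat >> h.py <<'E'
f=lambda x,y:(130+x/2.1,90+y/2.1)
g=lambda x,y:(100+x/2.7,190+y/2.7)
E
python3 - <<'E'
from h import *
def ang(P,c): d=P[:2]-c; return np.hypot(*d).round(3),np.degrees(np.arctan2(d[1],d[0])).round(1)
k1=ray("top",f(583,178),.246);k2=ray("scene",g(281,166),.246)
print("knobtop",k1,k2)
c=(k1[:2]+k2[:2])/2
for nm,p in dict(e1in=(540,237),e1out=(463,338),e2in=(585,243),e2out=(643,362)).items(): P=ray("top",f(*p),.186);print(nm,P,ang(P,c))
for nm,p in dict(e1out=(280,55),e2out=(103,153)).items(): P=ray("scene",g(*p),.186);print(nm,P,ang(P,c))
for p in [(465,150),(450,240),(615,285),(650,192)]: P=ray("top",f(*p),.135);print("rack",p,P,ang(P,c))
for p in [(435,265)]: P=ray("scene",g(*p),.135);print("rack",p,P,ang(P,c))
for p in [(510,320),(555,115)]: P=ray("top",f(*p),.08);print("pocket",p,P,ang(P,c))
P=[ray("top",f(*p),.014) for p in[(92,260),(211,289),(163,462),(45,430)]]
print("tray",np.round(P,3),np.mean(P,0))
E
```

```text
knobtop [ 0.60381101 -0.12786051  0.246     ] [ 0.60134499 -0.12110133  0.246     ]
e1in [ 0.56178393 -0.1074374   0.186     ] (np.float64(0.044), np.float64(157.3))
e1out [ 0.45930798 -0.03983235  0.186     ] (np.float64(0.166), np.float64(149.4))
e2in [ 0.56014249 -0.15041614  0.186     ] (np.float64(0.05), np.float64(-148.6))
e2out [ 0.45285641 -0.20696492  0.186     ] (np.float64(0.171), np.float64(-151.1))
e1out [ 0.46203123 -0.03779124  0.186     ] (np.float64(0.165), np.float64(148.3))
e2out [ 0.45547081 -0.20406092  0.186     ] (np.float64(0.167), np.float64(-151.6))
rack (465, 150) [ 0.65975653 -0.04067337  0.135     ] (np.float64(0.101), np.float64(55.7))
rack (450, 240) [ 0.5631474  -0.03066311  0.135     ] (np.float64(0.102), np.float64(112.8))
rack (615, 285) [ 0.53323587 -0.19816703  0.135     ] (np.float64(0.101), np.float64(-133.3))
rack (650, 192) [ 0.63375476 -0.23304743  0.135     ] (np.float64(0.113), np.float64(-74.0))
rack (435, 265) [ 0.68199817 -0.04993619  0.135     ] (np.float64(0.109), np.float64(43.2))
pocket (510, 320) [ 0.49674504 -0.10756995  0.08      ] (np.float64(0.107), np.float64(170.9))
pocket (555, 115) [ 0.73091579 -0.14827809  0.08      ] (np.float64(0.131), np.float64(-10.5))
tray [[0.53  0.356 0.014]
 [0.51  0.217 0.014]
 [0.315 0.246 0.014]
 [0.336 0.379 0.014]] [0.4226965  0.29951456 0.014     ]
```

```bash
python3 -m inch '[{"dz":-50},{"dz":-90},{"dx":278,"dy":-181,"dz":-90},{"dx":278,"dy":-181,"dz":-90},{"dx":278,"dy":-181,"dz":-90},{"dx":278,"dy":-181,"dz":-90},{"dx":278,"dy":-181,"dz":-90},{"dx":278,"dy":-181,"dz":-90},{"dx":278,"dy":-181,"dz":-90},{"dx":278,"dy":-181,"dz":-90}]' && python3 -m inch '[{"dx":278,"dy":-181},{"dx":278,"dy":-181},{"dx":278,"dy":-181},{"dx":278,"dy":-181},{"dx":278,"dy":-181},{"dx":278,"dy":-181},{"dx":278,"dy":-181},{"dx":278,"dy":-181},{"dx":278,"dy":-181},{"dx":278,"dy":-181}]'
python3 - <<'E'
from h import *
s=read_state();print(s["position"],s["tcp_rot"].round(3),s["joint_positions"].round(1))
w=capture("wrist");cv2.imwrite("pics/w1.png",w[:,:,::-1])
for d in recognise("wrist","index_plunger")[:3]: print(d, ray("wrist",d["extent"][:2],.246,s))
E
```

```text
[ 0.14607107 -0.60767636  0.23357007] [[ 0.972  0.234  0.   ]
 [ 0.234 -0.972 -0.   ]
 [ 0.     0.    -1.   ]] [-86.7  30.2  82.1   0.   67.7 -10.2]invalid input
```

View pics/w1.png

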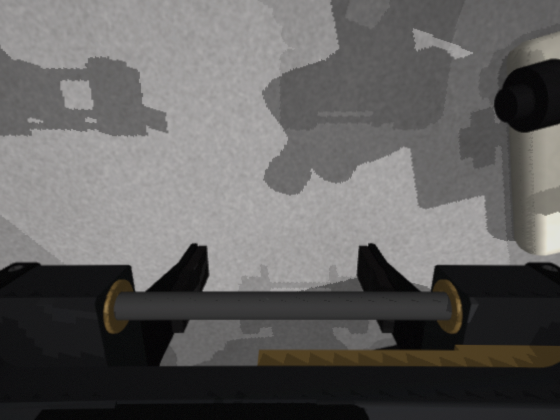

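The move was refused, so the arm is still at the start and this wrist view shows only bench. I'll try rows with every key filled in.

```bash
python3 -m inch '[{"gripper":100,"dx":0,"dy":0,"dz":-50,"turn":0},{"gripper":100,"dx":0,"dy":0,"dz":-90,"turn":0},{"gripper":100,"dx":278,"dy":-181,"dz":-90,"turn":0},{"gripper":100,"dx":278,"dy":-181,"dz":-90,"turn":0},{"gripper":100,"dx":278,"dy":-181,"dz":-90,"turn":0},{"gripper":100,"dx":278,"dy":-181,"dz":-90,"turn":0},{"gripper":100,"dx":278,"dy":-181,"dz":-90,"turn":0},{"gripper":100,"dx":278,"dy":-181,"dz":-90,"turn":0},{"gripper":100,"dx":278,"dy":-181,"dz":-90,"turn":0},{"gripper":100,"dx":278,"dy":-181,"dz":-90,"turn":0}]'
```

```text
time_s: 2.0
position: [0.3763, -0.3632, 0.3238]
tcp_rot: [[0.971, 0.239, 0.001], [0.239, -0.971, 0.001], [0.001, -0.001, -1.0]]
force: [-0.7, -0.2, 0.8]
opening: 1.0
```

```bash
python3 -m inch '[{"gripper":100,"dx":276,"dy":-177,"dz":0,"turn":0},{"gripper":100,"dx":276,"dy":-177,"dz":0,"turn":0},{"gripper":100,"dx":276,"dy":-177,"dz":0,"turn":0},{"gripper":100,"dx":276,"dy":-177,"dz":0,"turn":0},{"gripper":100,"dx":276,"dy":-177,"dz":0,"turn":0},{"gripper":100,"dx":276,"dy":-177,"dz":0,"turn":0},{"gripper":100,"dx":276,"dy":-177,"dz":0,"turn":0},{"gripper":100,"dx":276,"dy":-177,"dz":0,"turn":0},{"gripper":100,"dx":276,"dy":-177,"dz":0,"turn":0}]'
python3 - <<'E'
from h import *
s=read_state();print(s["position"],s["joint_positions"].round(1))
w=capture("wrist");cv2.imwrite("pics/w2.png",w[:,:,::-1])
for d in recognise("wrist","index_plunger")[:3]: print(d, ray("wrist",d["extent"][:2],.246,s))
for d in recognise("wrist","slide_rack_mid")[:5]: print(d, ray("wrist",d["extent"][:2],.135,s))
E
```

```text
time_s: 2.9
position: [0.6009, -0.1307, 0.3232]
tcp_rot: [[0.972, 0.234, -0.001], [0.234, -0.972, -0.001], [-0.001, 0.0, -1.0]]
force: [-0.9, -1.0, 0.7]
opening: 1.004
[ 0.60093547 -0.13069159  0.32316426] [-22.6  24.6  77.1  -0.1  78.3  53.8]
{'extent': [279.5, 219.5, 68.2, 67.8], 'score': 0.69} [ 0.60132113 -0.12842104  0.246     ]
{'extent': [278.8, 171.2, 362.2, 342.0], 'score': 0.44} [ 0.6384914  -0.11906859  0.246     ]
{'extent': [35.1, 32.9, 68.1, 65.7], 'score': 0.74} [0.6923865  0.13542643 0.135     ]
```

View pics/w2.png

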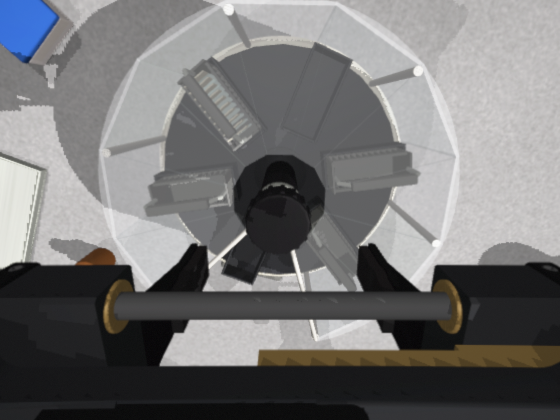

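```bash
python3 -m inch '[{"gripper":100,"dx":2,"dy":-4,"dz":50,"turn":0},{"gripper":100,"dx":2,"dy":-4,"dz":96,"turn":0},{"gripper":100,"dx":2,"dy":-4,"dz":96,"turn":0},{"gripper":100,"dx":2,"dy":-4,"dz":96,"turn":0},{"gripper":0,"dx":2,"dy":-4,"dz":96,"turn":0},{"gripper":0,"dx":2,"dy":-4,"dz":96,"turn":0},{"gripper":0,"dx":2,"dy":-4,"dz":96,"turn":0},{"gripper":0,"dx":2,"dy":-4,"dz":96,"turn":0},{"gripper":0,"dx":2,"dy":-4,"dz":96,"turn":0},{"gripper":0,"dx":2,"dy":-4,"dz":96,"turn":0}]'
```

```text
time_s: 4.05
position: [0.6024, -0.1266, 0.228]
tcp_rot: [[0.972, 0.234, 0.001], [0.234, -0.972, -0.002], [0.0, 0.002, -1.0]]
force: [1.1, -1.0, 1.8]
opening: 0.563
```

```bash
python3 -m inch '[{"gripper":0,"dx":0,"dy":0,"dz":-2,"turn":0},{"gripper":0,"dx":0,"dy":0,"dz":-4,"turn":0},{"gripper":0,"dx":0,"dy":0,"dz":-4,"turn":-0.12},{"gripper":0,"dx":0,"dy":0,"dz":-4,"turn":-0.24},{"gripper":0,"dx":0,"dy":0,"dz":-4,"turn":-0.36},{"gripper":0,"dx":0,"dy":0,"dz":-4,"turn":-0.48},{"gripper":0,"dx":0,"dy":0,"dz":-4,"turn":-0.6},{"gripper":0,"dx":0,"dy":0,"dz":-4,"turn":-0.6}]'
python3 - <<'E'
from h import *
s=read_state();print(s["position"],s["force"],s["moment"],s["joint_positions"].round(1))
w=capture("wrist");cv2.imwrite("pics/w3.png",w[:,:,::-1])
E
```

```text
time_s: 4.85
position: [0.601, -0.1252, 0.2285]
tcp_rot: [[0.67, 0.743, -0.004], [0.743, -0.67, 0.002], [-0.001, -0.004, -1.0]]
force: [2.4, -2.4, -15.9]
opening: 0.567
[ 0.60102209 -0.12524835  0.2285258 ] [  2.4280221   -2.35616721 -15.94356362] [-0.43199382 -0.65994114 -0.33820551] [-22.2  29.8  83.9   0.   66.6  19.9]
```

View pics/w3.png

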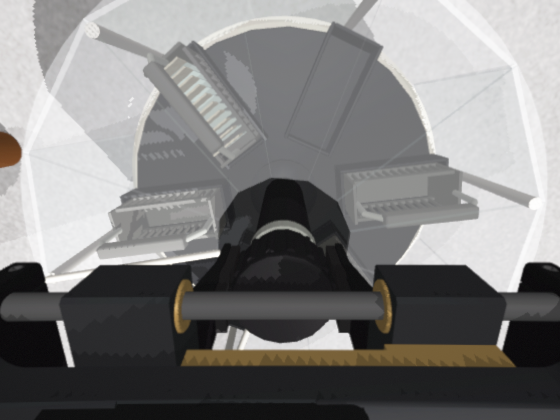

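```bash
python3 - <<'E'
from h import *
s=read_state()
L=[((145,68),(218,165)),((195,42),(265,135)),((334,24),(287,133)),((382,46),(333,153)),((337,174),(446,155)),((354,223),(478,214)),((105,254),(216,235)),((112,213),(214,187))]
for a,b in L:
    p,q=ray("wrist",a,.15,s),ray("wrist",b,.15,s)
    d=p-q;t=np.degrees(np.arctan2(d[1],d[0]));print(a,b,round(t,1),round(t%60,1))
c=np.array([.601,-.126])
for nm,p in dict(cent=(205,103)).items():
    P=ray("wrist",p,.138,s)[:2]-c;print(np.hypot(*P),np.degrees(np.arctan2(P[1],P[0])))
E
```

```text
(145, 68) (218, 165) 82.0 22.0
(195, 42) (265, 135) 84.7 24.7
(334, 24) (287, 133) 24.0 24.0
(382, 46) (333, 153) 25.4 25.4
(337, 174) (446, 155) 147.8 27.8
(354, 223) (478, 214) 142.3 22.3
(105, 254) (216, 235) 148.1 28.1
(112, 213) (214, 187) 152.2 32.2
0.10529843769145085 81.10015877635371
```

```bash
python3 -m inch '[{"gripper":0,"dx":0,"dy":0,"dz":-1,"turn":-0.14},{"gripper":0,"dx":0,"dy":0,"dz":-1,"turn":-0.28},{"gripper":0,"dx":0,"dy":0,"dz":-1,"turn":-0.42},{"gripper":0,"dx":0,"dy":0,"dz":-1,"turn":-0.56},{"gripper":0,"dx":0,"dy":0,"dz":-1,"turn":-0.7},{"gripper":0,"dx":0,"dy":0,"dz":-1,"turn":-0.84},{"gripper":0,"dx":0,"dy":0,"dz":-1,"turn":-0.98},{"gripper":0,"dx":0,"dy":0,"dz":-1,"turn":-1.12},{"gripper":0,"dx":0,"dy":0,"dz":-1,"turn":-1.26},{"gripper":0,"dx":0,"dy":0,"dz":-1,"turn":-1.40},{"gripper":0,"dx":0,"dy":0,"dz":-1,"turn":-1.5},{"gripper":0,"dx":0,"dy":0,"dz":-1,"turn":-1.5}]'
```

```text
time_s: 6.1
position: [0.5974, -0.1253, 0.2288]
tcp_rot: [[-0.692, 0.722, -0.013], [0.722, 0.692, 0.002], [0.011, -0.008, -1.0]]
force: [-5.1, -4.7, -17.9]
opening: 0.564
```

```bash
python3 - <<'E'
from h import *
w=capture("wrist");cv2.imwrite("pics/w4.png",w[:,:,::-1])
E
```

```text
(no output)
```

View pics/w4.png

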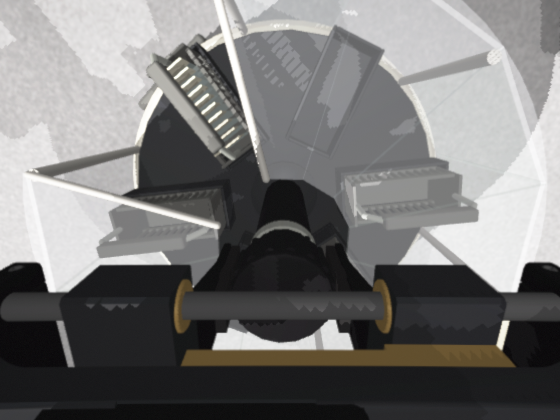

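```bash
python3 - <<'E'
from h import *
s=read_state();print(s["position"],s["force"].round(1))
A=lambda v:np.degrees(np.arctan2(v[1],v[0]))%360
R=lambda p,z:ray("wrist",p,z,s)[:2]
e1=R((225,15),.186)-R((262,175),.186);e2=R((32,174),.186)-R((220,227),.186)
print("edges",A(e1),A(e2),"bis",(A(e1)+A(e2))/2)
# intersection of edge lines
a,b=R((262,175),.186),R((220,227),.186);t=np.linalg.solve(np.c_[e1,-e2],b-a);x=a+e1*t[0];print("apex",x, "post2",R((32,174),.186))
for a,b in [((148,68),(222,162)),((200,40),(262,135)),((333,28),(288,135)),((383,48),(335,155))]: print(A(R(a,.15)-R(b,.15)))
for z in(.138,.15,.17):
  v=R((200,103),z)-[.600,-.126];print(z,np.hypot(*v),A(v))
E
```

```text
[ 0.59743726 -0.12532578  0.22887622] [ -4.6  -3.2 -17.3]
edges 145.31396513030538 206.56886357169927 bis 175.94141435100232
apex [ 0.59669706 -0.13023359] post2 [ 0.45131769 -0.20293537]
169.63856703507116
166.6223854083606
110.44528713354647
111.80782917700455
0.138 0.11110031317356636 168.52370711940534
0.15 0.10908921704711827 167.2714918082816
0.17 0.10585898128484555 165.08077327982897
```

```bash
python3 -m inch '[{"gripper":0,"dx":0,"dy":0,"dz":0,"turn":-0.05},{"gripper":0,"dx":0,"dy":0,"dz":0,"turn":-0.10},{"gripper":0,"dx":0,"dy":0,"dz":4,"turn":-0.10},{"gripper":0,"dx":0,"dy":0,"dz":8,"turn":-0.10},{"gripper":0,"dx":0,"dy":0,"dz":8,"turn":-0.10}]'; python3 -m inch '[{"gripper":0,"dx":0,"dy":0,"dz":0,"turn":-0.01},{"gripper":0,"dx":0,"dy":0,"dz":0,"turn":-0.02},{"gripper":0,"dx":0,"dy":0,"dz":0,"turn":-0.03}]'
```

```text
time_s: 6.65
position: [0.5973, -0.1255, 0.221]
tcp_rot: [[-0.76, 0.65, -0.013], [0.65, 0.76, 0.002], [0.011, -0.007, -1.0]]
force: [-4.8, -4.3, -15.3]
opening: 0.563
time_s: 6.95
position: [0.5972, -0.1256, 0.2214]
tcp_rot: [[-0.778, 0.628, -0.013], [0.628, 0.778, 0.002], [0.011, -0.007, -1.0]]
force: [-5.4, -3.7, -15.1]
opening: 0.566
```

```bash
python3 -c "
from h import *
print(read_state()['moment'])"; python3 -m inch '[{"gripper":0,"dx":0,"dy":0,"dz":1,"turn":0.0},{"gripper":0,"dx":0,"dy":0,"dz":1,"turn":0.02},{"gripper":100,"dx":0,"dy":0,"dz":1,"turn":0.02},{"gripper":100,"dx":0,"dy":0,"dz":1,"turn":0.02},{"gripper":100,"dx":0,"dy":0,"dz":1,"turn":0.02},{"gripper":100,"dx":0,"dy":0,"dz":1,"turn":0.02},{"gripper":100,"dx":0,"dy":0,"dz":-50,"turn":0.02},{"gripper":100,"dx":0,"dy":0,"dz":-100,"turn":0.02},{"gripper":100,"dx":0,"dy":0,"dz":-150,"turn":0.02},{"gripper":100,"dx":0,"dy":0,"dz":-150,"turn":0.02}]'
python3 - <<'E'
from h import *
s=read_state();w=capture("wrist");b=capture("scene")
np.save("s5.npy",s,allow_pickle=True)
cv2.imwrite("pics/w5.png",w[:,:,::-1]);cv2.imwrite("pics/b5.png",b[:,:,::-1])
x=np.hstack([cv2.resize(w[:,:,::-1],(400,300)),cv2.resize(b[190:400,110:390,::-1],(400,300))])
cv2.imwrite("pics/v5.png",x)
E
```

```text
[-0.54888008  0.60483332 -0.0936794 ]
time_s: 7.95
position: [0.6061, -0.1268, 0.3846]
tcp_rot: [[-0.767, 0.641, 0.018], [0.641, 0.768, -0.007], [-0.018, 0.006, -1.0]]
force: [1.1, -0.5, -0.5]
opening: 0.998
```

View pics/v5.png

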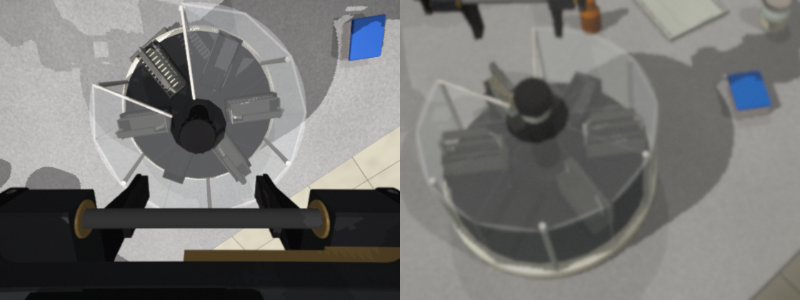

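```bash
python3 - <<'E'
from h import *
a=cv2.imread("pics/scene.png");b=cv2.imread("pics/b5.png")
t=a[236:262,184:222];t=a[238:258,188:220]
r=cv2.matchTemplate(b[225:285,170:240],t,cv2.TM_CCOEFF_NORMED);_,v,_,m=cv2.minMaxLoc(r)
print(v,m[0]+170-188,m[1]+225-238)
print(proj("scene",[[.601,-.126,.246],[.601,-.126,.254]]))
cv2.imwrite("pics/v6.png",np.hstack([cv2.resize(i[230:300,165:245],(400,350),interpolation=2) for i in(a,b)]))
E
```

```text
0.9544751644134521 3 3
[[201.87599267 252.71676334]
 [201.2780579  250.25662197]]
```

View pics/v6.png

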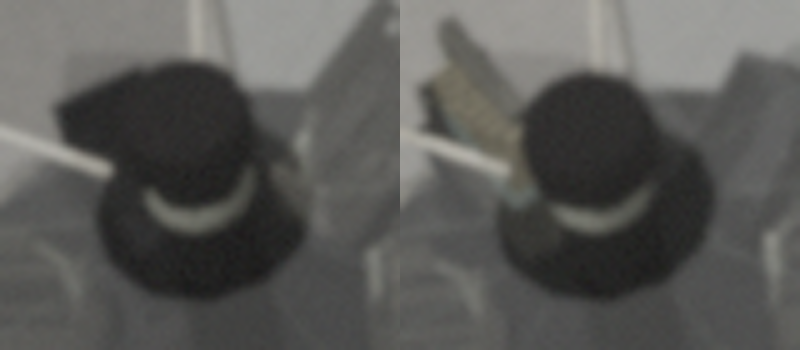

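```bash
python3 -m inch '[{"gripper":40,"dx":40,"dy":-31,"dz":0,"turn":-0.14},{"gripper":40,"dx":86,"dy":-68,"dz":0,"turn":-0.28},{"gripper":40,"dx":86,"dy":-68,"dz":40,"turn":-0.42},{"gripper":40,"dx":86,"dy":-68,"dz":85,"turn":-0.56},{"gripper":40,"dx":86,"dy":-68,"dz":85,"turn":-0.66},{"gripper":40,"dx":86,"dy":-68,"dz":85,"turn":-0.66},{"gripper":40,"dx":86,"dy":-68,"dz":85,"turn":-0.66},{"gripper":40,"dx":86,"dy":-68,"dz":85,"turn":-0.66}]'
python3 - <<'E'
from h import *
s=read_state();print(s["position"],s["joint_positions"].round(1));w=capture("wrist")
np.save("s7.npy",s,allow_pickle=True)
cv2.imwrite("pics/w7.png",w[:,:,::-1])
for q in("slide_rack_handle","slide_rack_mid"):
  for d in recognise("wrist",q)[:2]: print(d)
cv2.imwrite("pics/v7.png",cv2.resize(w[60:420,130:430,::-1],None,fx=1.65,fy=1.65,interpolation=2))
E
```

```text
time_s: 8.85
position: [0.493, -0.123, 0.2899]
tcp_rot: [[-0.999, 0.037, 0.001], [0.037, 0.999, -0.0], [-0.001, -0.0, -1.0]]
force: [0.1, 0.3, 0.2]
opening: 0.422
[ 0.49303554 -0.12300785  0.28992457] [ -26.6   17.2   94.6    0.    68.1 -114.5]
{'extent': [282.5, 190.8, 36.3, 95.2], 'score': 0.72}
{'extent': [283.1, 189.8, 40.5, 96.2], 'score': 0.92}
```

View pics/v7.png

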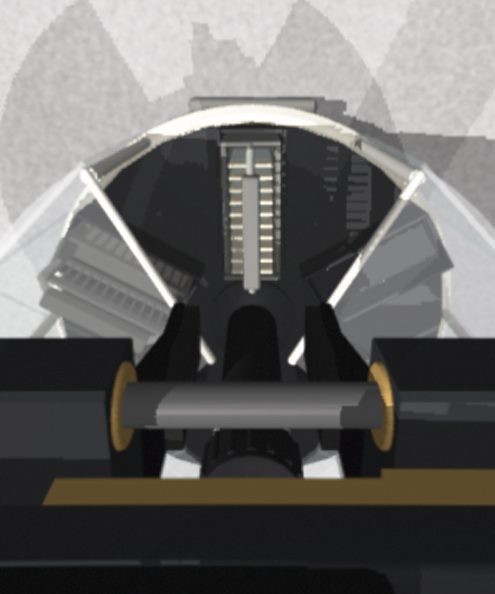

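```bash
python3 - <<'E'
from h import *
s=np.load("s7.npy",allow_pickle=True).item()
p,q=[ray("wrist",(130+x/1.65,60+y/1.65),.170,s) for x,y in((250,177),(251,290))]
m=(p+q)/2;v=p-q;print(p,q,m,np.hypot(*v[:2]),np.degrees(np.arctan2(v[1],v[0])))
print("tool delta mm",(s["tcp_rot"].T@(m-s["position"])*1000).round(1))
E
```

```text
[ 0.4581184  -0.12286983  0.17      ] [ 0.52344658 -0.12483032  0.17      ] [ 0.49078249 -0.12385007  0.17      ] 0.0653575932714817 178.2810773898937
tool delta mm [  2.3  -0.9 119.9]
```

```bash
python3 -m inch '[{"gripper":40,"dx":2,"dy":-1,"dz":40,"turn":0},{"gripper":40,"dx":2,"dy":-1,"dz":80,"turn":0},{"gripper":40,"dx":2,"dy":-1,"dz":110,"turn":0},{"gripper":40,"dx":2,"dy":-1,"dz":132,"turn":0},{"gripper":40,"dx":2,"dy":-1,"dz":132,"turn":0},{"gripper":40,"dx":2,"dy":-1,"dz":132,"turn":0},{"gripper":0,"dx":2,"dy":-1,"dz":132,"turn":0},{"gripper":0,"dx":2,"dy":-1,"dz":132,"turn":0},{"gripper":0,"dx":2,"dy":-1,"dz":132,"turn":0},{"gripper":0,"dx":2,"dy":-1,"dz":132,"turn":0},{"gripper":0,"dx":2,"dy":-1,"dz":132,"turn":0}]'
```

```text
time_s: 10.1
position: [0.4908, -0.1239, 0.1582]
tcp_rot: [[-0.999, 0.036, 0.001], [0.036, 0.999, -0.001], [-0.001, -0.0, -1.0]]
force: [-0.2, 0.7, 3.8]
opening: 0.113
```

```bash
python3 -m inch '[{"gripper":0,"dx":0,"dy":0,"dz":-10,"turn":0},{"gripper":0,"dx":0,"dy":0,"dz":-22,"turn":0},{"gripper":0,"dx":0,"dy":0,"dz":-36,"turn":0},{"gripper":0,"dx":0,"dy":0,"dz":-52,"turn":0},{"gripper":0,"dx":0,"dy":0,"dz":-70,"turn":0},{"gripper":0,"dx":0,"dy":0,"dz":-90,"turn":0},{"gripper":0,"dx":0,"dy":0,"dz":-110,"turn":0},{"gripper":0,"dx":0,"dy":0,"dz":-130,"turn":0},{"gripper":0,"dx":0,"dy":0,"dz":-150,"turn":0},{"gripper":0,"dx":0,"dy":0,"dz":-160,"turn":0},{"gripper":0,"dx":0,"dy":0,"dz":-160,"turn":0}]'
python3 - <<'E'
from h import *
s=read_state();print(s["joint_positions"].round(1));capture("top")
for d in recognise("top","tray_floor")[:2]: print(d,ray("top",d["extent"][:2],.007))
E
```

```text
time_s: 11.2
position: [0.4909, -0.124, 0.3188]
tcp_rot: [[-0.999, 0.036, 0.002], [0.036, 0.999, -0.001], [-0.002, -0.001, -1.0]]
force: [-0.5, 0.1, -4.0]
opening: 0.112
[ -26.8   15.3   92.5   -0.    72.1 -114.8]
{'extent': [191.3, 261.4, 77.7, 94.4], 'score': 0.88} [0.42165643 0.29975155 0.007     ]
```

```bash
python3 -m inch '[{"gripper":0,"dx":2,"dy":10,"dz":0,"turn":0},{"gripper":0,"dx":6,"dy":30,"dz":0,"turn":0},{"gripper":0,"dx":12,"dy":60,"dz":0,"turn":0},{"gripper":0,"dx":19,"dy":95,"dz":0,"turn":0},{"gripper":0,"dx":26,"dy":130,"dz":0,"turn":0},{"gripper":0,"dx":33,"dy":165,"dz":0,"turn":0},{"gripper":0,"dx":40,"dy":200,"dz":0,"turn":0},{"gripper":0,"dx":47,"dy":235,"dz":0,"turn":0},{"gripper":0,"dx":52,"dy":260,"dz":0,"turn":0},{"gripper":0,"dx":54,"dy":270,"dz":0,"turn":0}]'
python3 -m inch '[{"gripper":0,"dx":3,"dy":15,"dz":0,"turn":0},{"gripper":0,"dx":8,"dy":40,"dz":0,"turn":0},{"gripper":0,"dx":14,"dy":75,"dz":0,"turn":0},{"gripper":0,"dx":21,"dy":110,"dz":0,"turn":0},{"gripper":0,"dx":26,"dy":135,"dz":0,"turn":0},{"gripper":0,"dx":29,"dy":148,"dz":0,"turn":0},{"gripper":0,"dx":29,"dy":151,"dz":0,"turn":0},{"gripper":0,"dx":29,"dy":151,"dz":0,"turn":0},{"gripper":0,"dx":29,"dy":151,"dz":0,"turn":0}]'
python3 - <<'E'
from h import *
s=read_state();print(s["joint_positions"].round(1));w=capture("wrist");b=capture("scene")
cv2.imwrite("pics/v8.png",np.hstack([cv2.resize(w[:,:,::-1],(400,300)),cv2.resize(b[110:320,160:440,::-1],(400,300))]))
E
```

```text
time_s: 12.3
position: [0.4442, 0.1505, 0.3165]
tcp_rot: [[-0.999, 0.033, -0.003], [0.033, 0.999, 0.001], [0.003, 0.001, -1.0]]
force: [-0.2, -0.4, -3.3]
opening: 0.108
time_s: 13.2
position: [0.4228, 0.2987, 0.3173]
tcp_rot: [[-0.999, 0.037, -0.0], [0.037, 0.999, -0.001], [0.0, -0.001, -1.0]]
force: [0.5, -0.2, -3.3]
opening: 0.109
[ 22.9  16.4  91.   -0.1  72.6 -65. ]
```

View pics/v8.png

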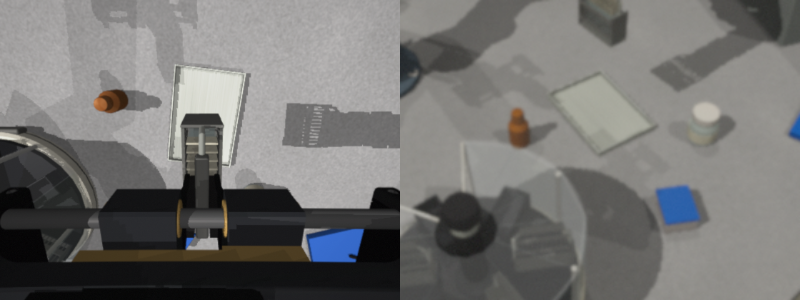

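```bash
python3 -m inch '[{"gripper":0,"dx":0,"dy":0,"dz":15,"turn":0},{"gripper":0,"dx":0,"dy":0,"dz":45,"turn":0},{"gripper":0,"dx":0,"dy":0,"dz":80,"turn":0},{"gripper":0,"dx":0,"dy":0,"dz":115,"turn":0},{"gripper":0,"dx":0,"dy":0,"dz":145,"turn":0},{"gripper":0,"dx":0,"dy":0,"dz":170,"turn":0},{"gripper":0,"dx":0,"dy":0,"dz":188,"turn":0},{"gripper":0,"dx":0,"dy":0,"dz":198,"turn":0},{"gripper":0,"dx":0,"dy":0,"dz":202,"turn":0},{"gripper":0,"dx":0,"dy":0,"dz":203,"turn":0},{"gripper":0,"dx":0,"dy":0,"dz":203,"turn":0}]'
python3 -m inch '[{"gripper":0,"dx":0,"dy":0,"dz":2,"turn":0},{"gripper":0,"dx":0,"dy":0,"dz":4,"turn":0},{"gripper":0,"dx":0,"dy":0,"dz":5,"turn":0},{"gripper":0,"dx":0,"dy":0,"dz":6,"turn":0},{"gripper":0,"dx":0,"dy":0,"dz":7,"turn":0},{"gripper":0,"dx":0,"dy":0,"dz":8,"turn":0},{"gripper":0,"dx":0,"dy":0,"dz":8,"turn":0}]'
```

```text
time_s: 14.4
position: [0.4233, 0.3001, 0.1153]
tcp_rot: [[-0.999, 0.036, 0.002], [0.036, 0.999, 0.001], [-0.002, 0.001, -1.0]]
force: [0.7, -0.8, -4.1]
opening: 0.113
time_s: 15.1
position: [0.4225, 0.2999, 0.1064]
tcp_rot: [[-0.999, 0.036, -0.0], [0.036, 0.999, -0.0], [0.0, -0.0, -1.0]]
force: [0.8, 0.2, -3.7]
opening: 0.11
```

```bash
python3 -m inch '[{"gripper":0,"dx":0,"dy":0,"dz":1,"turn":0},{"gripper":0,"dx":0,"dy":0,"dz":2,"turn":0},{"gripper":0,"dx":0,"dy":0,"dz":2.5,"turn":0},{"gripper":0,"dx":0,"dy":0,"dz":3,"turn":0},{"gripper":0,"dx":0,"dy":0,"dz":3,"turn":0}]'
```

```text
time_s: 15.6
position: [0.4225, 0.3001, 0.1042]
tcp_rot: [[-0.999, 0.036, 0.0], [0.036, 0.999, 0.0], [-0.0, 0.0, -1.0]]
force: [-1.8, 1.0, 4.2]
opening: 0.113
```

Touchdown is at the expected height (0.104) and the force has reversed. Next I release and rise.

```bash
python3 -m inch '[{"gripper":50,"dx":0,"dy":0,"dz":0,"turn":0},{"gripper":50,"dx":0,"dy":0,"dz":0,"turn":0},{"gripper":50,"dx":0,"dy":0,"dz":0,"turn":0},{"gripper":50,"dx":0,"dy":0,"dz":0,"turn":0},{"gripper":50,"dx":0,"dy":0,"dz":-20,"turn":0},{"gripper":50,"dx":0,"dy":0,"dz":-60,"turn":0},{"gripper":50,"dx":0,"dy":0,"dz":-110,"turn":0},{"gripper":50,"dx":0,"dy":0,"dz":-160,"turn":0},{"gripper":50,"dx":0,"dy":0,"dz":-200,"turn":0},{"gripper":50,"dx":0,"dy":0,"dz":-200,"turn":0}]'
python3 - <<'E'
from h import *
s=read_state();w=capture("wrist");b=capture("scene")
for d in recognise("wrist","slide_rack_mid")[:2]: print(d,ray("wrist",d["extent"][:2],.1,s))
cv2.imwrite("pics/b9.png",b[:,:,::-1])
a=cv2.imread("pics/b5.png");t=a[240:260,188:218]
_,v,_,m=cv2.minMaxLoc(cv2.matchTemplate(b[225:285,170:240,::-1].copy(),t,cv2.TM_CCOEFF_NORMED));print("knob shift",v,m[0]+170-188,m[1]+225-240)
cv2.imwrite("pics/v9.png",np.hstack([cv2.resize(w[:,:,::-1],(400,300)),cv2.resize(b[120:330,130:410,::-1],(400,300))]))
E
```

```text
time_s: 16.6
position: [0.426, 0.3014, 0.3098]
tcp_rot: [[-0.999, 0.036, 0.013], [0.036, 0.999, 0.005], [-0.013, 0.006, -1.0]]
force: [0.3, 0.6, 0.2]
opening: 0.498
{'extent': [281.4, 172.1, 33.7, 76.7], 'score': 0.95} [0.415805   0.30151361 0.1       ]
knob shift 0.9883869886398315 0 0
```

View pics/v9.png

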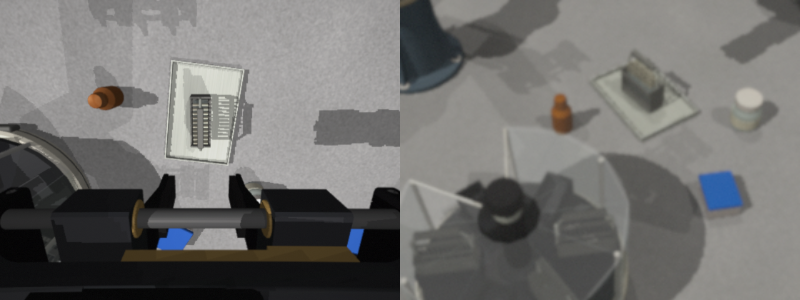

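The rack stands upright in the middle of the tray (wrist view about (200,120)). The knob hasn't moved since it dropped, and the bystanders look untouched.

```bash
python3 -c "
from rig import *
print(hand_in())"
```

```text
the job is handed in; nothing more can be done
None
```

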